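Take the brass finger plane out of its clamshell case

TASK

On the model maker's desk, push the lid of the blue clamshell tool case up and back past its balance point so that it stays open by itself, then lift out the small brass plane and set it down gently, sole down, on the cork mat, without dropping it. Leave the case open and the black plane in its place inside, and do not knock over or shove the gear model, the globe or the pencil cup.

Things in the scene. Friction and masses are not known exactly. Their poses are not given: they have to be found in the camera images.
- stand: Plywood sloping stand, 250 wide, about 160 deep, fixed. Origin on the table under the middle of the case; x points level from the front of the case to its hinge, y to the case's left, z up. The board rises 28 degrees towards +x. The stand is turned so that its x points roughly to the robot's left (within about 25 degrees): the front of the case, with the tab, faces the robot's right.
- case: Lower half of the clamshell case, dark grey, fixed on the slope: 130 deep (x) by 210 wide (y) by 40 high (z), walls 5. Origin at the middle of its underside, 52 above the table; axes as the stand's but tipped 28 degrees, so that z is square to the sloping board and x points up the slope to the hinge. Inner floor at z=18; the room inside is 120 by 200. The board reaches 15 farther than the case at the front.
- lid (a joint): Blue lid, the domed upper half, 130 by 210 by 26 high, 0.22 kg, hinged freely along the upper far edge of the case. Value is the opening angle in rad: 0 shut, 2.3 the stop. It balances at about 1.80: below that it falls shut, beyond it falls open on to the stop and stays, leaning back with its edge about 270 above the table.
- lid_hinge (a point): Middle of the hinge line on the case (axis along the case's y), at case x=65, z=40.5.
- lid_tab (a point): Middle of the underside of the yellow thumb tab on the lid's front edge; moves with the lid. The tab is 70 wide (y), 6 thick and sticks out 22 in front of the case; this point lies 141 from the hinge axis. There is 40 of clear height below the shut tab, down to the board. Push up under it to raise the lid (about 1 N).
- brass_plane: Loose brass finger plane with dark wood filling, to be taken out, about 0.18 kg: 24 wide (x), 70 long (y), base 14 high, with a 44 long middle block to height 32 between whose flat sides (24 apart) it is gripped. Origin in the middle of its sole, z up out of the sole. It starts lying in one of the two nests in the case, its long side across the slope, its z square to the slope.
- black_plane: The same in black, 0.16 kg, in the other nest; to be left there.
- nest_left (a point): Middle of the floor of the left nest, at case y=+48, z=18. Each nest has only four corner blocks, 7 high, 5 thick, that hold the last 10 of the plane's long sides at each end (1 to 2 play); the middle 50 of each long side is free for the fingers, with 48 of room to the case wall in front and behind.
- nest_right (a point): The same, right nest, at case y=-48.
- mat: Cork mat, 150 by 150, 6 thick, fixed, lying on the table to the left or right of the stand. Origin in the middle of its underside, z up.
- gear_model: Loose wooden gear model on a 100 by 130 base, 54 high, with flat-lying gears, standing on the other side of the stand. Origin under the middle of its base.
- globe: Loose wooden globe on a small foot, 72 across, 98 high, beyond the stand. Origin under its foot.
- pencil_cup: Loose grey cup 76 across, 95 high, with pencils up to 160 high, beyond the stand. Origin under its foot.
Not all that is in view belongs to the job. There is more than one size of the mat; the one meant has the size given above.

How it is judged (in metres and radians):
On the way, in this order (a step that is already met when the one before it is completed fails the run):
1. the lid stands open beyond its balance point with nothing touching it (value of joint lid above 1.95 rad and contact force between lid and the arm below 0.05 N and contact force between lid and the fingers below 0.05 N), for 0.3 s.
2. the brass plane is lifted out of the case, clear of its rim, held in the fingers, with the lid still open (z of brass_plane in the frame of case above 0.05 m and contact force between brass_plane and the fingers above 0.5 N and value of joint lid above 1.95 rad), for 0.1 s.
At the end, for the whole second after the job is handed in: The brass plane rests sole down (within 0.12 rad of level) on the cork mat, the middle of its sole within 60 mm of the mat's middle along each of the mat's sides, released and at rest; the lid is open beyond 1.95 rad; the black plane is within 20 mm of a nest's middle (x of brass_plane in the frame of mat between -0.06 and 0.06 m and y of brass_plane in the frame of mat between -0.06 and 0.06 m and z of brass_plane in the frame of mat below 0.011 m and angle between brass_plane's own z axis and vertical below 0.12 rad and contact force between brass_plane and mat above 0.3 N and linear speed of brass_plane below 0.02 m/s and contact force between brass_plane and the fingers below 0.05 N and value of joint lid above 1.95 rad and (distance between black_plane and nest_left below 0.02 m or distance between black_plane and nest_right below 0.02 m)); the robot touches nothing.
It fails at once if the brass plane is dropped (moves faster than 0.7 m/s out of the fingers) (linear speed of brass_plane above 0.7 m/s and contact force between brass_plane and the fingers below 0.05 N).
It fails at once if the gear model, globe or pencil cup is moved more than 30 mm or tipped over (distance of any of gear_model, globe, pencil_cup from where it was at the start of the episode above 0.03 m or angle between any of gear_model, globe, pencil_cup's own z axis and vertical above 0.4 rad).
It fails at once if the black plane leaves the case (z of black_plane in the frame of case above 0.05 m).
It also fails if it takes over 58 s, if anything falls off the work surface, if the arm or the gripper's body presses on something with over 40 N, if the wrist force passes 120 N, or if a joint passes its speed limit or range.

ROBOT

A 7-joint arm with a two-finger parallel gripper is mounted at the origin on the work surface. World frame = base frame: x ahead of the robot, y to its left, z up, the work surface at z = 0. Lengths are in m, angles in degrees, forces in N, time in s.
With the tool pointing down it reaches from about 0.425 to 0.875 m from the base axis. Payload 4.7 kg.
Tool frame: the origin (TCP) lies at the very end of the fingers, on their centre line; the grasp point (between the pads) lies 19 mm behind it; z points along the fingers, y is the line along which they close (so a half turn about z gives the same grasp; the last joint's range is limited). The gripper opens to 87 mm and grips with 3 to 60 N. Pads are 19 mm wide; open, the fingers measure 117 mm over their backs; the gripper's body (75 mm by 190 mm) begins 51 mm behind the grasp point.
Start: joints at [-70.01, 18.392, -4.016, 83.108, 1.295, 78.541, -3.26], TCP at [0.214, 0.614, 0.223] pointing down, gripper open.
Joint ranges: [-163.93, 163.93], [-17.29, 119.83], [-79.2, 71.16], [3.27, 140.29], [-89.18, 269.18], [5.43, 117.66], [-154.24, 154.24]. Speed limits (degrees/s): [147.25, 147.25, 180, 180, 180, 180, 180].

INTERFACE

Orientations are given as [roll, pitch, yaw] about the fixed x, y, z axes, in that order (R = Rz(yaw) Ry(pitch) Rx(roll)).
In Python, from cell import telemetry, cams, env gives the robot as it stands.
- The arm moves only by the tool arm_command, never from a script. Its argument "series" is text: rows parted by semicolons, each of 5 numbers parted by spaces: the shift along the tool's x, y, z in mm, then the turn about the tool's z in rad, then the closure in counts, from 0 (fully open) to 255 (shut). A call has 1 to 20 rows; each row shifts and turns the commanded pose from where the row before left it, along the tool's axes as they then stand; what a row does not reach is not made up. A row lasts 1/12 s, in which the tool goes at most 41.7 mm and 7.16 degrees, less where a joint would pass 70% of its speed; a pose out of reach is approached as far as the arm can. A call is refused whole if a number of a shift passes 41.7 or a number of a turn 0.125, either way. A call with a gripper value outside its range is refused whole. The fingers move at their own pace and stop on an object; "squeeze" is the grip in N (left out, the last holds). Time passes only in rows, so rows that do not move let the fingers close. It gives the time, the measured TCP pose, the force, the opening and the grip force at its end, in the units of the state.
- telemetry.get_obs(): the state, without advancing time (a new reading comes with each control period).
- cams.read_camera(name): name is "scene" or "top" or "wrist"; returns the picture (400x640x3 uint8, blue, green, red); there is no depth.
- cams.calibration(name): a dict with "K" (3x3 intrinsics, pixels), "origin" and "rotation" of the camera in the world; the wrist camera has in their place "hand_eye" (4x4, takes a point from camera to tool coordinates, whose origin is the TCP and whose axes are the flange's). Camera axes: x right, y down, z forward; pixel columns grow to the right and rows downward; lengths in m; the calibration is good to about 2 mm. A picture is of the moment at which its call begins: read the wrist's pose just before it. calibration takes no time and is no camera call.
- env.sign_off(): hands the job in; it is judged then, once.
The state is a dict: "time_s": time; "qpos": joint angles; "joint_velocities": joint speeds; "effort": joint torques, N m; "tool_pos": TCP position; "tool_rot": TCP orientation; "force": force on the tool from outside, world axes, zero at the start; "wrist_torque": the same for the moment, N m; "grip_width": finger opening in m; "grasp_force": force on a finger pad.
Only numpy, scipy, OpenCV 4.12 (cv2) and the standard library are available. Lean on these libraries where they do the work, as an engineer would, in place of code of your own. Each camera call takes 0.05 s, during which the arm holds its last target. There are 200 camera calls.

## Working session

There is one attempt and no reset: what is moved stays moved. The work goes in short steps, Python scripts to look and compute and a tool call to move; the robot and the scene stay as the last step left them, time stands still between calls to the robot, and variables do not carry over. Pictures are saved under pics/ and viewed, at most 13 in all, crops included, and the job is handed in when it is done.

Besides the shell and the picture viewer there is one more tool, called after "Call:" by a JSON object that holds its "api" and its "payload", one argument or row to a line. arm_command: Moves the arm, as the interface text tells. Its arguments: {"type":"object","properties":{"series":{"type":"string"},"squeeze":{"type":"number"}},"required":["series"]}

```bash
mkdir -p pics; ls
python3 - <<'E'
from cell import telemetry,cams
import cv2,numpy as np
print(telemetry.get_obs())
a=cams.read_camera("scene");b=cams.read_camera("top")
cv2.imwrite("pics/scene0.png",a);cv2.imwrite("pics/top0.png",b)
for n in("scene","top","wrist"):print(n,cams.calibration(n))
E
```

```text
pics
{'time_s': 0.0, 'qpos': array([-70.01044771,  18.44122182,  -4.01658809,  83.17643865,
         1.29672022,  78.54108908,  -3.26209169]), 'joint_velocities': array([-0.00078061, -0.00792539,  0.11998298,  0.00531559,  0.02427226,
       -0.05788822, -0.07436893]), 'effort': array([-4.45822079e-04, -4.91301155e+01, -4.04478852e-01, -3.12523699e+01,
       -6.41467050e-02,  4.37637186e-02,  1.58241860e-04]), 'tool_pos': array([0.2134279 , 0.61335797, 0.22142371]), 'tool_rot': array([-1.79886598e+02,  7.18276884e-03,  1.60819493e+02]), 'force': array([-0.47574647,  0.71410658,  0.76728129]), 'wrist_torque': array([-0.03457838,  0.03790522, -0.00793893]), 'grasp_force': 0.0, 'grip_width': 0.08707567205133651}
scene {'K': array([[514.16533795,   0.        , 331.59938554],
       [  0.        , 514.16533795, 204.82412326],
       [  0.        ,   0.        ,   1.        ]]), 'origin': array([1.24827269, 0.48694008, 1.39801692]), 'rotation': array([-145.63753639,    0.21348188,  122.47141496])}
top {'K': array([[514.3565614 ,   0.        , 315.64474466],
       [  0.        , 514.3565614 , 203.59654157],
       [  0.        ,   0.        ,   1.        ]]), 'origin': array([ 0.31761783, -0.01392043,  1.55298073]), 'rotation': array([-172.7500967 ,    0.19281795,  -90.93578071])}
wrist {'K': array([[324.40819874,   0.        , 318.56757279],
       [  0.        , 324.40819874, 200.0146461 ],
       [  0.        ,   0.        ,   1.        ]]), 'hand_eye': array([[-9.79560627e-05, -9.65843404e-01, -2.59126436e-01,
         7.03814076e-02],
       [ 9.99999858e-01,  4.12580124e-05, -5.31805361e-04,
         8.54179051e-04],
       [ 5.24331742e-04, -2.59126451e-01,  9.65843262e-01,
        -1.61039413e-01],
       [ 0.00000000e+00,  0.00000000e+00,  0.00000000e+00,
         1.00000000e+00]])}
```

View pics/top0.png

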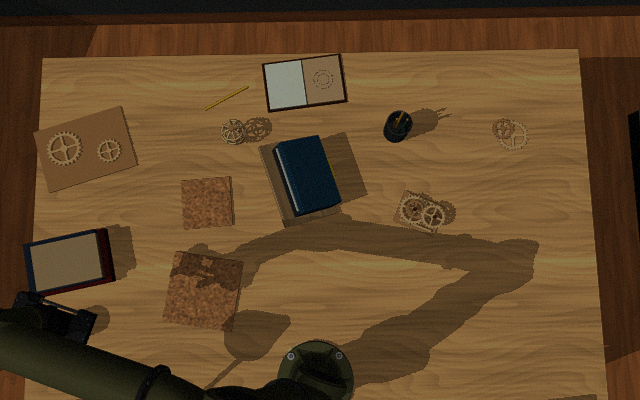

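View pics/scene0.png

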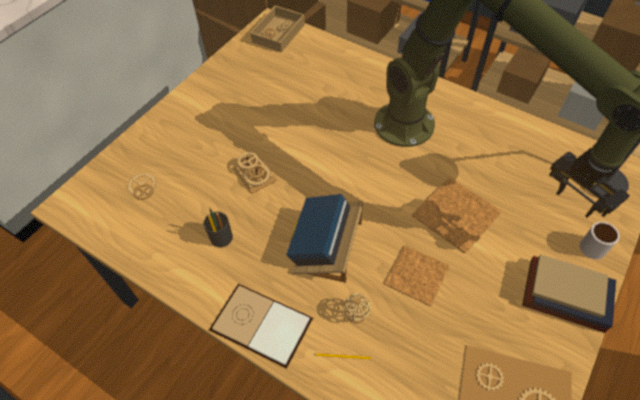

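The top view shows the case at about (308,175) and the globe at (233,131). The pencil cup is at (398,125) and the gear model at (421,211). There are two mats: A at (207,202), about 50 px across, and B at (204,290), about 72 px. At about 330 px/m, A is about 150 mm and B about 217 mm, so A is the one meant. I'll measure both and confirm in a crop.

```bash
cat > h.py <<'E'
import numpy as np,cv2
from scipy.spatial.transform import Rotation as R
from cell import cams,telemetry
def pose(n,obs=None):
    c=cams.calibration(n)
    if n!="wrist": return c["K"],R.from_euler("xyz",c["rotation"],degrees=True).as_matrix(),np.array(c["origin"])
    o=obs or telemetry.get_obs(); Rt=R.from_euler("xyz",o["tool_rot"],degrees=True).as_matrix(); H=c["hand_eye"]
    return c["K"],Rt@H[:3,:3],Rt@H[:3,3]+o["tool_pos"]
def ray(P,uv):
    K,Rm,o=P; d=Rm@np.linalg.solve(K,[uv[0],uv[1],1.]); return o,d/np.linalg.norm(d)
def onz(P,uv,z):
    o,d=ray(P,uv); return o+d*(z-o[2])/d[2]
def tri(P1,a,P2,b):
    o1,d1=ray(P1,a);o2,d2=ray(P2,b)
    s=np.linalg.lstsq(np.c_[d1,-d2],o2-o1,rcond=None)[0]; p,q=o1+s[0]*d1,o2+s[1]*d2
    return (p+q)/2,np.linalg.norm(p-q)
def proj(P,X):
    K,Rm,o=P; c=K@(Rm.T@(np.asarray(X)-o)); return c[:2]/c[2]
E
python3 - <<'E'
from h import *
P=pose("top");S=pose("scene");t=cv2.imread("pics/top0.png");s=cv2.imread("pics/scene0.png")
print("base",proj(P,[0,0,0]))
hsv=cv2.cvtColor(t,cv2.COLOR_BGR2HSV)
# mats
for nm,(x0,x1,y0,y1) in {"A":(165,250,165,240),"B":(150,260,240,345)}.items():
    sub=hsv[y0:y1,x0:x1]; m=((sub[...,0]<16)&(sub[...,1]>115)&(sub[...,2]<170)).astype(np.uint8)*255
    m=cv2.morphologyEx(cv2.morphologyEx(m,cv2.MORPH_CLOSE,np.ones((7,7))),cv2.MORPH_OPEN,np.ones((7,7)))
    c=max(cv2.findContours(m,0,2)[0],key=cv2.contourArea)
    b=cv2.boxPoints(cv2.minAreaRect(c))+[x0,y0]
    w=np.array([onz(P,p,.006)for p in b]);print(nm,b.round(1).tolist(),w.mean(0).round(4),np.linalg.norm(w[1]-w[0]),np.linalg.norm(w[2]-w[1]),np.degrees(np.arctan2(*(w[1]-w[0])[[1,0]])))
# rough obstacles
for n,uv in dict(globe=(233,131),cup=(398,125),gear=(421,211)).items(): print(n,onz(P,uv,.05).round(3))
a=cv2.resize(t[120:240,170:380],None,fx=3.8,fy=3.8,interpolation=2)[:,:800]
cv2.imwrite("pics/c1.png",cv2.convertScaleAbs(a,alpha=1.8,beta=15))
b=cv2.resize(s[180:290,270:400],None,fx=5,fy=5,interpolation=2)
cv2.imwrite("pics/c2.png",cv2.convertScaleAbs(b,alpha=1.5,beta=15))
E
```

```text
base [314.44323803 378.84921622]
A [[165.0, 165.0], [249.0, 165.0], [249.0, 239.0], [165.0, 239.0]] [0.5259 0.3178 0.006 ] 0.2575048037049052 0.22649501228102567 -90.97515447511704
B [[150.0, 344.0], [150.0, 240.0], [259.0, 240.0], [259.0, 344.0]] [0.2574 0.3224 0.006 ] 0.30502248547287814 0.3280021403214333 1.394006348569822
globe [0.733 0.232 0.05 ]
cup [ 0.743 -0.263  0.05 ]
gear [ 0.482 -0.321  0.05 ]
```

View pics/c1.png

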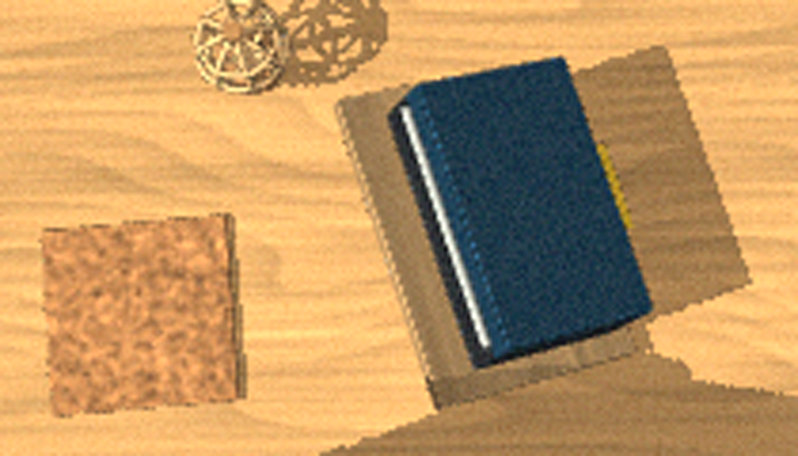

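View pics/c2.png

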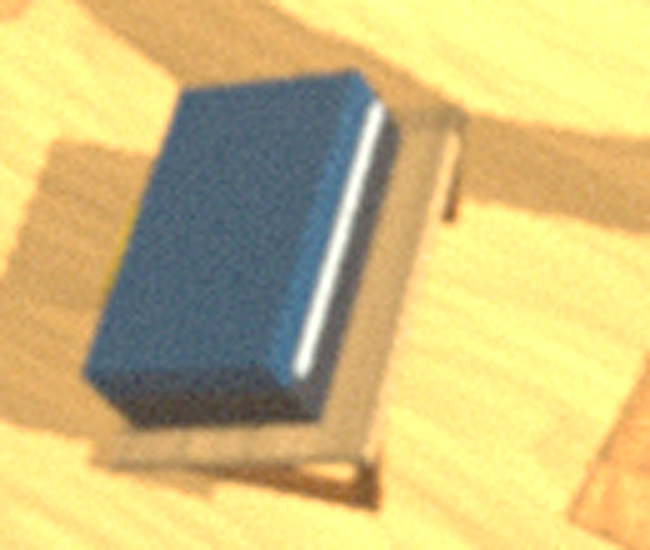

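Run:
```python
from h import *
P=pose("top");S=pose("scene")
f=lambda u,v:(170+u/3.8,120+v/3.8); g=lambda u,v:(270+u/5,180+v/5)
A,ea=tri(P,f(405,108),S,g(300,372));B,eb=tri(P,f(487,345),S,g(378,105))
print("hinge",A.round(4),ea,B.round(4),eb,np.linalg.norm(A-B))
y=(A-B)/np.linalg.norm(A-B); print('ang y',np.degrees(np.arctan2(y[1],y[0])))
q=[onz(P,f(*c),.006) for c in [(45,230),(232,213),(240,398),(57,415)]]
print("mat",np.mean(q,0).round(4),[round(float(np.linalg.norm(q[i]-q[i-1])),4) for i in range(4)],np.degrees(np.arctan2(*(q[0]-q[3])[[1,0]])))
h=[onz(P,f(*c),.1183) for c in [(405,108),(487,345)]]
v=h[0]-h[1]; print("hinge onz",h,np.linalg.norm(v),np.degrees(np.arctan2(v[1],v[0])))
print("tabedge",[onz(P,f(*c),.052).round(4) for c in[(603,147),(628,222)]])
# case model from hinge
th=np.arctan2(v[1],v[0])+np.pi/2  # x axis (toward hinge) = y rotated... x x y = z => x = y rotated -90
th=np.arctan2(v[1],v[0]);
```

```text
hinge [0.6595 0.0986 0.1186] 0.0044247471989829895 [0.4795 0.0395 0.1187] 0.004837951961431257 0.1895046672668327
ang y 18.195814477158645
mat [0.5234 0.3154 0.006 ] [0.1495, 0.1506, 0.1494, 0.1456] 4.598257121087865
hinge onz [array([0.66062726, 0.09671395, 0.1183    ]), array([0.48065677, 0.03733944, 0.1183    ])] 0.18951176951383422 18.258369230371507
tabedge [array([ 0.6426, -0.053 ,  0.052 ]), array([ 0.5828, -0.0713,  0.052 ])]
```

The close-ups show the white hinge strip on the robot's left side of the case and the yellow tab on its right. The hinge triangulates to z=0.1186 (expected 0.1183). Mat A measures 150 x 149 mm centred at (0.523,0.315), so it is the one meant.

The tool can only point straight down. I'll pinch the tab by its ends (70 apart, closing along the case's y) and swing it round the hinge.

Call:
{"api": "arm_command", "payload": {
  "series": "0 0 0 0.115 0;0 0 0 0.115 0;0 0 0 0.115 0;0 0 0 0.115 0;0 0 0 0.115 0;0 0 0 0.115 0;0 0 0 0.115 0;0 0 0 0.115 0;-35 7.7 0 0 0;-35 7.7 0 0 0;-35 7.7 0 0 0;-35 7.7 0 0 0;-35 7.7 0 0 0;-35 7.7 0 0 0;-35 7.7 0 0 0;-35 7.7 0 0 0;-35 7.7 0 0 0;-35 7.7 0 0 0;-35 7.7 0 0 0;-35 7.7 0 0 0",
  "squeeze": 25
}}

```text
time_s: 1.77
tool_pos: [0.4323, 0.2416, 0.2224]
tool_rot: [-180.0, -0.0, 108.1]
force: [1.0, -0.2, -0.1]
grip_width: 0.0872
grasp_force: 0.0
```

Call:
{"api": "arm_command", "payload": {
  "series": "-35 7.7 0 0 0;-35 7.7 0 0 0;-35 7.7 0 0 0;-35 7.7 0 0 0;-35 7.7 0 0 0;-35 7.7 0 0 0;-35 7.7 0 0 0;-35 7.7 0 0 0;-35 7.7 0 0 0;-35 7.7 0 0 0;0 0 0 0 0;0 0 0 0 0;0 0 0 0 0"
}}

```text
time_s: 2.85
tool_pos: [0.6135, -0.0646, 0.2219]
tool_rot: [-179.9, -0.1, 108.1]
force: [-0.5, -0.2, 0.0]
grip_width: 0.0871
grasp_force: 0.0
```

Run:
```python
from h import *
o=telemetry.get_obs();a=cams.read_camera("wrist");cv2.imwrite("pics/w1.png",a)
P=pose("wrist",o);T=pose("top")
t=cams.read_camera("top");cv2.imwrite("pics/top1.png",t)
c0=np.array([.5826,.0305,.052]);xh=np.array([-.3123,.95,0]);yh=np.array([-.95,-.3123,0]);s,c=.4695,.8829
X=c*xh+[0,0,s];Z=-s*xh+[0,0,c]
hsv=cv2.cvtColor(a,cv2.COLOR_BGR2HSV)
m=cv2.inRange(hsv,(22,150,60),(35,255,255));n,l,st,ce=cv2.connectedComponentsWithStats(m)
i=1+np.argmax(st[1:,4]);print(st[i],ce[i])
for q in[(-.087,.035),(-.087,-.035),(-.065,.035),(-.065,-.035)]:
  print(q,proj(P,c0+q[0]*X+q[1]*yh+.0465*Z).round(1))
for q in[(.105),(-.105)]: print('lid edge',proj(P,c0-.065*X+q*yh+.066*Z).round(1))
```

```text
[288 178  67   4 267] [320.87640449 179.49438202]
(-0.087, 0.035) [284.8 182.5]
(-0.087, -0.035) [352.1 182.4]
(-0.065, 0.035) [283.2 165.5]
(-0.065, -0.035) [353.6 165.4]
lid edge [207.9 178. ]
lid edge [428.9 177.7]
```

View pics/w1.png

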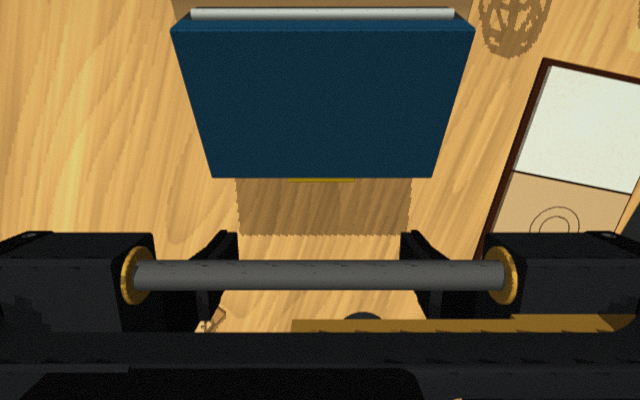

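The wrist picture shows the lid's front edge at row 178 and the yellow tab at (288–355, 178–182). That matches the prediction in x, with the tab 3 mm towards tool +y.

Call:
{"api": "arm_command", "payload": {
  "series": "-1 3 26 0 0;0 0 26 0 0;0 0 26 0 0;0 0 26 0 0;0 0 26 0 0;0 0 9 0 0;0 0 9 0 0;0 0 8 0 0;0 0 0 0 0;0 0 0 0 0"
}}

```text
time_s: 3.78
tool_pos: [0.6171, -0.0645, 0.0669]
tool_rot: [180.0, -0.0, 108.2]
force: [0.0, 0.1, 0.3]
grip_width: 0.087
grasp_force: 0.0
```

Call:
{"api": "arm_command", "payload": {
  "series": "0 0 9 0 0;0 0 9 0 0;0 0 8 0 0;0 0 0 0 0;0 0 0 0 255;0 0 0 0 255;0 0 0 0 255;0 0 0 0 255;0 0 0 0 255;0 0 0 0 255",
  "squeeze": 25
}}

```text
time_s: 4.62
tool_pos: [0.6165, -0.0658, 0.0408]
tool_rot: [-179.9, -0.0, 108.1]
force: [-3.2, -0.6, 2.6]
grip_width: 0.0688
grasp_force: 25.0
```

Run:
```python
import numpy as np
a=np.radians(206.7-np.arange(0,121,4));x=149*np.cos(a);z=149*np.sin(a)
for i in range(30):print(f"{x[i+1]-x[i]:.1f} 0 {z[i]-z[i+1]:.1f} 0 255;",end="" if i!=14 else "\n")
```

```text
-4.3 0 -9.4 0 255;-3.7 0 -9.7 0 255;-3.0 0 -10.0 0 255;-2.3 0 -10.1 0 255;-1.6 0 -10.3 0 255;-0.9 0 -10.4 0 255;-0.1 0 -10.4 0 255;0.6 0 -10.4 0 255;1.3 0 -10.3 0 255;2.0 0 -10.2 0 255;2.7 0 -10.0 0 255;3.4 0 -9.8 0 255;4.1 0 -9.6 0 255;4.8 0 -9.2 0 255;5.4 0 -8.9 0 255;
6.0 0 -8.5 0 255;6.6 0 -8.0 0 255;7.1 0 -7.6 0 255;7.6 0 -7.1 0 255;8.1 0 -6.5 0 255;8.6 0 -5.9 0 255;8.9 0 -5.3 0 255;9.3 0 -4.7 0 255;9.6 0 -4.0 0 255;9.9 0 -3.3 0 255;10.1 0 -2.6 0 255;10.2 0 -1.9 0 255;10.3 0 -1.2 0 255;10.4 0 -0.5 0 255;10.4 0 0.2 0 255;
```

Call:
{"api": "arm_command", "payload": {
  "series": "-4.3 0 -9.4 0 255;-3.7 0 -9.7 0 255;-3 0 -10 0 255;-2.3 0 -10.1 0 255;-1.6 0 -10.3 0 255;-0.9 0 -10.4 0 255;-0.1 0 -10.4 0 255;0.6 0 -10.4 0 255;1.3 0 -10.3 0 255;2 0 -10.2 0 255;2.7 0 -10 0 255;3.4 0 -9.8 0 255;4.1 0 -9.6 0 255;4.8 0 -9.2 0 255;5.4 0 -8.9 0 255"
}}

```text
time_s: 5.87
tool_pos: [0.6138, -0.0576, 0.1903]
tool_rot: [-180.0, 0.0, 108.1]
force: [-5.7, -2.1, -1.6]
grip_width: 0.0692
grasp_force: 25.0
```

Call:
{"api": "arm_command", "payload": {
  "series": "6 0 -8.5 0 255;6.6 0 -8 0 255;7.1 0 -7.6 0 255;7.6 0 -7.1 0 255;8.1 0 -6.5 0 255;8.6 0 -5.9 0 255;8.9 0 -5.3 0 255;9.3 0 -4.7 0 255;9.6 0 -4 0 255;9.9 0 -3.3 0 255;10.1 0 -2.6 0 255;10.2 0 -1.9 0 255;10.3 0 -1.2 0 255;10.4 0 -0.5 0 255;10.4 0 0.2 0 255;0 0 0 0 255;0 0 0 0 255"
}}

```text
time_s: 7.28
tool_pos: [0.572, 0.0701, 0.2571]
tool_rot: [-179.9, -0.1, 108.2]
force: [-5.6, -2.1, -0.6]
grip_width: 0.0695
grasp_force: 25.0
```

Call:
{"api": "arm_command", "payload": {
  "series": "0 0 0 0 0;0 0 0 0 0;0 0 0 0 0;0 0 0 0 0;0 0 0 0 0;0 0 0 0 0;0 0 -15 0 0;0 0 -20 0 0;0 0 -20 0 0;-20 0 0 0 0;-30 0 0 0 0;-40 0 0 0 0;-40 0 0 0 0;-20 0 0 0 0;0 0 0 0 0;0 0 0 0 0"
}}

```text
time_s: 8.62
tool_pos: [0.6198, -0.075, 0.311]
tool_rot: [-180.0, 0.0, 107.9]
force: [0.4, 0.6, 0.3]
grip_width: 0.0871
grasp_force: 0.0
```

Run:
```python
from h import *
print(telemetry.get_obs()["tool_pos"])
o=telemetry.get_obs();a=cams.read_camera("wrist");cv2.imwrite("pics/w2.png",a);t=cams.read_camera("top");cv2.imwrite("pics/top2.png",t);s=cams.read_camera("scene");cv2.imwrite("pics/s2.png",s)
cv2.imwrite("pics/v2.png",np.hstack([cv2.resize(cv2.convertScaleAbs(a,alpha=1.6,beta=15)[:300],(440,206)),cv2.resize(cv2.convertScaleAbs(s[150:290,240:400],alpha=1.5),None,fx=206/140,fy=206/140)]))
np.save("pics/o2.npy",o,allow_pickle=True)
cv2.imwrite("pics/v2.png",cv2.convertScaleAbs(a,alpha=1.8,beta=15))
```

```text
[ 0.61978108 -0.07499484  0.31101037]
```

View pics/v2.png

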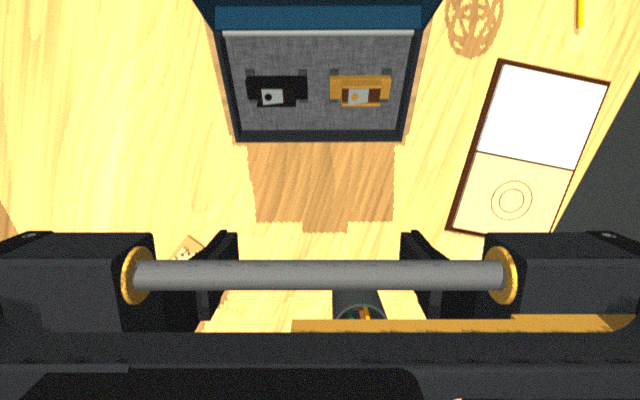

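The lid stays open. The black plane is at (277,89). The brass plane is at (361,90), which is the right nest. One crop to confirm it and see the block.

```bash
cat >> h.py <<'E'
xh=np.array([-.3123,.95,0]);yh=np.array([-.95,-.3123,0]);_s,_c=.4695,.8829
X=_c*xh+[0,0,_s];Z=-_s*xh+[0,0,_c];c0=np.array([.5826,.0305,.052])-.003*yh
def case(x,y,z):return c0+x*X+y*yh+z*Z
def caseplane(P,uv,z):
    o,d=ray(P,uv);p=o+d*((c0+z*Z-o)@Z)/(d@Z)-c0;return np.array([p@X,p@yh,p@Z])
E
python3 - <<'E'
from h import *
a=cv2.imread("pics/w2.png");o=np.load("pics/o2.npy",allow_pickle=True).item();P=pose("wrist",o)
g=cv2.inRange(cv2.cvtColor(a,cv2.COLOR_BGR2HSV),(14,120,70),(28,255,255))[60:115,310:405]
c=max(cv2.findContours(g,0,2)[0],key=cv2.contourArea);x,y,w,h=cv2.boundingRect(c);x+=310;y+=60;print("brass bbox",x,y,w,h)
for n,q in dict(base_bl=(.012,-.013,.032),base_br=(.012,-.083,.032),top_l=(-.012,-.026,.05),top_r=(-.012,-.07,.05),front_l=(-.065,.1,.04),front_r=(-.065,-.1,.04),hinge_l=(.06,.1,.04),hinge_r=(.06,-.1,.04)).items():print(n,proj(P,case(*q)).round(1))
v=cv2.convertScaleAbs(cv2.resize(a[20:150,200:440],None,fx=3.3,fy=3.3,interpolation=2),alpha=1.8,beta=15);cv2.imwrite("pics/v3.png",v)
E
```

```text
brass bbox 330 75 62 32
base_bl [329.7  79.3]
base_br [392.2  78.9]
top_l [341.2 106.6]
top_r [380.1 106.4]
front_l [239.4 142.3]
front_r [397.5 141.5]
hinge_l [218.  36.]
hinge_r [417.7  34.8]
```

View pics/v3.png

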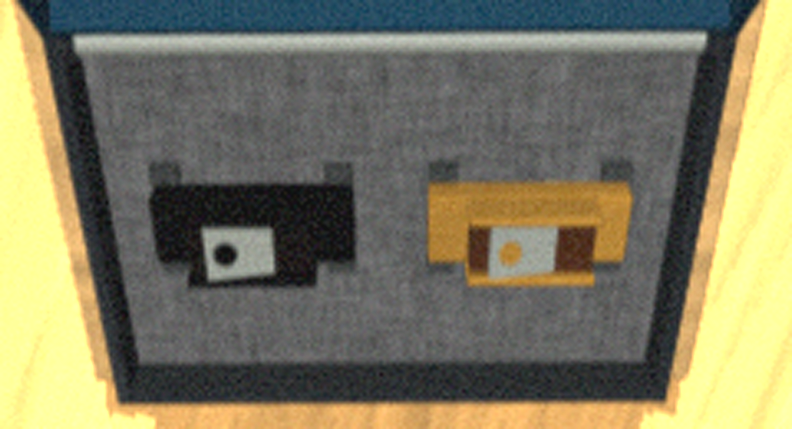

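The brass plane sits in the right nest, within about 1 px of the prediction. I'll take the block by its end faces, 44 apart, because these are vertical. That keeps the wide gripper body parallel to the open lid.

Call:
{"api": "arm_command", "payload": {
  "series": "15 8 0 0 80;15 8 0 0 80;15 8 0 0 80;15 8 0 0 80;15 8 0 0 80;14 8.5 0 0 80;0 0 25 0 80;0 0 25 0 80;0 0 25 0 80;0 0 25 0 80;0 0 25 0 80;0 0 20 0 80;0 0 16 0 80;0 0 0 0 80;0 0 0 0 80"
}}

```text
time_s: 10.02
tool_pos: [0.6376, 0.0277, 0.1497]
tool_rot: [-179.9, -0.0, 108.2]
force: [0.4, 0.5, 0.3]
grip_width: 0.0593
grasp_force: 0.0
```

Run:
```python
from h import *
o=telemetry.get_obs();a=cams.read_camera("wrist");P=pose("wrist",o)
print(o["tool_pos"],o["grip_width"],(o["tool_pos"]-case(0,-.048,0))@xh,(o["tool_pos"]-case(0,-.048,0))@yh)
for n,q in dict(base_bl=(.012,-.013,.032),base_br=(.012,-.083,.032),top_l=(-.012,-.026,.05),top_r=(-.012,-.07,.05)).items():print(n,proj(P,case(*q)).round(1))
cv2.imwrite("pics/w4.png",cv2.convertScaleAbs(a,alpha=1.8,beta=15))
```

```text
[0.63764769 0.0277106  0.149703  ] 0.05928795035592615 -0.01984132366197072 -0.00042257647402880647
base_bl [268.2 193.7]
base_br [366.2 193.8]
top_l [286.8 235. ]
top_r [347.6 235.1]
```

View pics/w4.png

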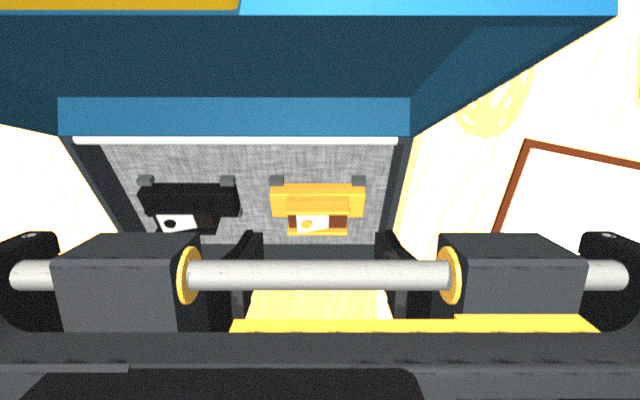

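The picture shows the block's front at (288–348, row 235) against a predicted (287–348, 235), so the fingers are centred. Going down and gripping.

Call:
{"api": "arm_command", "payload": {
  "series": "-3 0 15 0 80;0 0 15 0 80;0 0 12 0 80;0 0 8 0 80;0 0 4 0 80;0 0 4 0 80;0 0 3 0 80;0 0 3 0 80;0 0 2 0 80;0 0 0 0 80"
}}

```text
time_s: 10.9
tool_pos: [0.639, 0.0234, 0.084]
tool_rot: [-180.0, -0.0, 108.1]
force: [-0.2, -0.2, 0.6]
grip_width: 0.0597
grasp_force: 0.0
```

Call:
{"api": "arm_command", "payload": {
  "series": "0 0 1 0 255;0 0 0 0 255;0 0 0 0 255;0 0 0 0 255;0 0 0 0 255;0 0 0 0 255;0 0 0 0 255",
  "squeeze": 20
}}

```text
time_s: 11.48
tool_pos: [0.6391, 0.0232, 0.0833]
tool_rot: [-180.0, 0.0, 108.1]
force: [-0.9, -0.9, 1.2]
grip_width: 0.0439
grasp_force: 20.0
```

Call:
{"api": "arm_command", "payload": {
  "series": "-0.9 0 -1.8 0 255;-1.9 0 -3.5 0 255;-2.8 0 -5.3 0 255;-3.8 0 -7 0 255;-4.7 0 -8.8 0 255;-4.7 0 -8.8 0 255;-4.7 0 -8.8 0 255;-4.7 0 -8.8 0 255;-4.7 0 -8.8 0 255;-4.7 0 -8.8 0 255;-4.7 0 -8.8 0 255;-2 0 -4 0 255;0 0 0 0 255;0 0 0 0 255;0 0 0 0 255"
}}

```text
time_s: 12.73
tool_pos: [0.6525, -0.0182, 0.1657]
tool_rot: [-179.9, -0.0, 108.1]
force: [-0.1, -0.0, -2.2]
grip_width: 0.044
grasp_force: 20.0
```

Run:
```python
from h import *
a=cams.read_camera("wrist");cv2.imwrite("pics/w5.png",cv2.convertScaleAbs(a,alpha=1.8,beta=15))
```

```text
(no output)
```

View pics/w5.png

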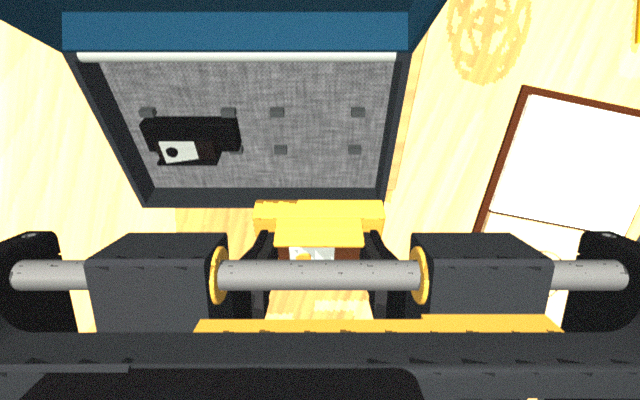

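The plane is held clear of the case, still tipped, with the black one in its nest. Now up over the lid and across to the mat.

Call:
{"api": "arm_command", "payload": {
  "series": "0 0 -8 0 255;0 0 -16 0 255;0 0 -20 0 255;0 0 -20 0 255;0 0 -20 0 255;0 0 -20 0 255;0 0 -20 0 255;0 0 -20 0 255;0 0 -20 0 255;0 0 -16 0 255;0 0 -8 0 255;6 0 0 0 255;13 -1 0 0 255;20 -1 0 0 255;25 -1 0 0 255;25 -1 0 0 255;25 -1 0 0 255;25 -1 0 0 255;25 -1 0 0 255;25 -1 0 0 255"
}}

```text
time_s: 14.45
tool_pos: [0.5844, 0.1611, 0.3526]
tool_rot: [-179.8, -0.0, 108.2]
force: [-0.1, -0.4, -0.9]
grip_width: 0.0438
grasp_force: 20.0
```

Call:
{"api": "arm_command", "payload": {
  "series": "25 -2 0 0 255;25 -2 0 0 255;25 -2 0 0 255;25 -2 0 0 255;25 -2 0 0 255;20 -2 0 0 255;14 -1 0 0 255;7 -1 0 0 255;0 0 8 0 255;0 0 16 0 255;0 0 20 0 255;0 0 20 0 255;0 0 20 0 255;0 0 20 0 255;0 0 20 0 255;0 0 20 0 255;0 0 20 0 255;0 0 20 0 255;0 0 20 0 255;0 0 20 0 255"
}}

```text
time_s: 16.12
tool_pos: [0.5221, 0.3094, 0.1288]
tool_rot: [-180.0, 0.1, 107.9]
force: [-0.4, -0.3, -1.4]
grip_width: 0.0437
grasp_force: 20.0
```

Call:
{"api": "arm_command", "payload": {
  "series": "0 0 18 0 255;0 0 18 0 255;0 0 16 0 255;0 0 14 0 255;0 0 10 0 255;0 0 6 0 255;0 0 3 0 255;0 0 3 0 255;0 0 2 0 255;0 0 2 0 255;0 0 2 0 255;0 0 2 0 255;0 0 0 0 255;0 0 0 0 255"
}}

```text
time_s: 17.28
tool_pos: [0.5216, 0.3119, 0.0344]
tool_rot: [180.0, -0.0, 108.1]
force: [-0.7, 0.0, -2.1]
grip_width: 0.0438
grasp_force: 20.0
```

Call:
{"api": "arm_command", "payload": {
  "series": "0 0 1.5 0 255;0 0 1.5 0 255;0 0 1.5 0 255;0 0 1.5 0 255;0 0 1 0 255;0 0 0 0 255;0 0 0 0 255"
}}

```text
time_s: 17.87
tool_pos: [0.5217, 0.3119, 0.0274]
tool_rot: [180.0, -0.0, 108.1]
force: [0.3, 0.6, -0.9]
grip_width: 0.0436
grasp_force: 20.0
```

Call:
{"api": "arm_command", "payload": {
  "series": "0 0 1 0 255;0 0 0.5 0 255;0 0 0 0 255;0 0 0 0 255",
  "squeeze": 6
}}

```text
time_s: 18.2
tool_pos: [0.5217, 0.3119, 0.0269]
tool_rot: [180.0, -0.0, 108.1]
force: [-1.8, -1.2, 5.8]
grip_width: 0.044
grasp_force: 6.0
```

Contact: +5.8 N upwards, grip down to 6 N. Now rolling the plane level by moving over its resting edge.

Call:
{"api": "arm_command", "payload": {
  "series": "1 0 0 0 255;1 0 0 0 255;1 0 0.1 0 255;1 0 0.1 0 255;1 0 0.2 0 255;1 0 0.3 0 255;1 0 0.3 0 255;1 0 0.4 0 255;1 0 0.4 0 255;1 0 0.4 0 255;1 0 0.5 0 255;1 0 0.5 0 255;0 0 0 0 255;0 0 0 0 255"
}}

```text
time_s: 19.37
tool_pos: [0.5177, 0.3242, 0.0228]
tool_rot: [180.0, -0.1, 108.1]
force: [-1.2, -0.3, 4.2]
grip_width: 0.0442
grasp_force: 6.0
```

Run:
```python
from h import *
a=cams.read_camera("wrist");s=cams.read_camera("scene")
cv2.imwrite("pics/w6.png",np.vstack([cv2.convertScaleAbs(cv2.resize(a[150:330,150:490],None,fx=1.6,fy=1.6),alpha=1.8,beta=15),cv2.convertScaleAbs(cv2.resize(s[210:320,340:510],(544,300)),alpha=1.4)]))
```

```text
(no output)
```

View pics/w6.png

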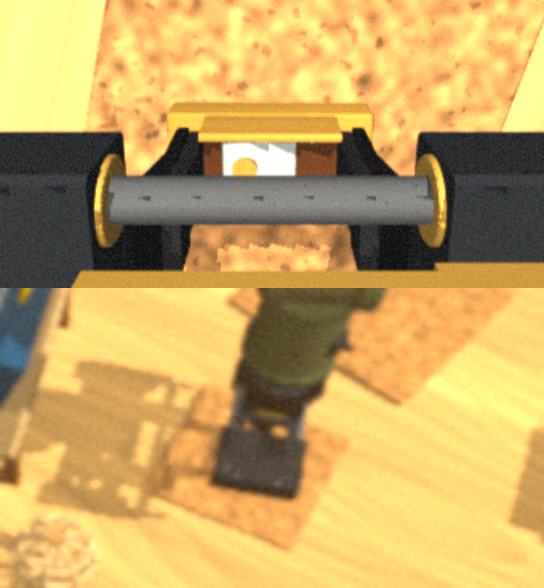

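The picture shows the plane on the mat, with its back face turned nearly upright. Releasing and backing off.

Call:
{"api": "arm_command", "payload": {
  "series": "0 0 0 0 80;0 0 0 0 80;0 0 0 0 80;0 0 0 0 80;0 0 0 0 80;0 0 -5 0 80;0 0 -15 0 80;0 0 -25 0 80;0 0 -30 0 80;0 0 -30 0 80;-25 0 -30 0 80;-30 0 -20 0 80;0 0 0 0 80;0 0 0 0 80"
}}

```text
time_s: 20.63
tool_pos: [0.5372, 0.2688, 0.1802]
tool_rot: [179.8, -0.0, 107.8]
force: [-0.3, 0.3, -0.0]
grip_width: 0.06
grasp_force: 0.0
```

Run:
```python
from h import *
o=telemetry.get_obs();P=pose("wrist",o);a=cams.read_camera("wrist");t=cams.read_camera("top")
g=cv2.inRange(cv2.cvtColor(a,cv2.COLOR_BGR2HSV),(17,150,70),(28,255,255))[:235]
c=max(cv2.findContours(g,0,2)[0],key=cv2.contourArea);x,y,w,h=cv2.boundingRect(c);print(x,y,w,h)
b=[onz(P,(x,y+h/2),.022),onz(P,(x+w,y+h/2),.022)];print("plane",np.mean(b,0).round(4),np.linalg.norm(b[0]-b[1]))
cv2.imwrite("pics/w7.png",np.vstack([cv2.convertScaleAbs(cv2.resize(a[0:250,130:510],(540,355)),alpha=1.6,beta=10),cv2.convertScaleAbs(cv2.resize(t[110:240,170:460],(540,242)),alpha=1.5)]))
```

```text
136 0 504 235
plane [0.5818 0.3536 0.022 ] 0.48159144637817747
```

View pics/w7.png

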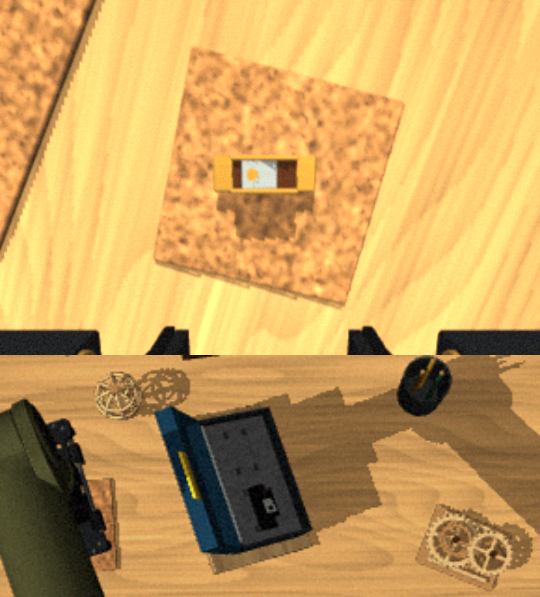

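The plane lies flat near the middle of the mat. The lid is open, the black plane is in its nest and the obstacles haven't moved. Handing in.

```bash
python3 -c "
from cell import env
print(env.sign_off())"
```

```text
the job is handed in; nothing more can be done
None
```

I handed the job in at about 21 s, with no score returned: the last pictures show the lid open past its balance point, the brass plane sole down near the middle of the 150 mm cork mat, the black plane in its nest, and the gear model, globe and pencil cup where they were.

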